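# Turn up the toaster's browning wheel to the sixth dot

### The job

The toast has been coming out too pale: with a fingertip, flick the ridged edge of the toaster's browning thumbwheel along, click by click, until its pointer has clicked into place at the sixth of the seven dots, one short of the largest. Touch lightly and grip nothing: the toaster must stay where it stands and its lever must stay up. Leave the mug, the jar and the shaker where they are.

Things in the scene. Friction and masses are not known exactly. Their poses are not given: they have to be found in the camera images.
- toaster: White two-slot toaster, 290 (x) x 170 (y) x 178 mm high, about 1.5 kg, standing loose on four rubber feet. Origin: centre of its underside, at worktop level. Its -x end is the control end (lever, buttons, thumbwheel) and roughly faces the robot; the two bread slots lie behind it towards +x. The top is flat; only the wheel and its arched bezel stand above it.
- wheel_centre (a point): Centre of the browning thumbwheel: on its axle at mid-width, fixed in the toaster, with the toaster's axes. 105 mm from the toaster's centre towards the control end, on the centre line, 167 mm above the worktop (11 mm below the flat top). The axle runs along the toaster's x, so the wheel rolls across the toaster's width. A fingertip laid on its top with 3 to 5 N carries it along.
- wheel_crest (a point): Highest point of the black wheel, 27 mm above wheel_centre. Wheel 16 mm wide; round its edge 20 ridges, one every 18 degrees, full width: bars of radius 2.5 mm centred 24.5 mm from the axle; wheel radius 23 mm between them. At rest in a click one ridge is exactly on top. Grey arched bezel beside it, radius 21 mm about the axle: 15 mm wide on the lever side, 6 mm behind.
- pointer (a point): Tip of the wheel's pointer, a white tongue 3 mm wide on one ridge, reaching 6 mm out over the bezel on the lever side, 24 mm from the axle; a white line runs on from it across that ridge. It turns with the wheel: at the top at the fourth dot, 36 degrees beyond the top at the sixth.
- dot6 (a point): Sixth of the seven raised white dots on the bezel's arch on the lever side. They lie 18 degrees apart, 54 degrees either side of the top, and grow from 2.2 to 4.6 mm across from the first (toaster's +y side; left as seen from the lever) to the seventh (-y side).
- browning_wheel (a joint): Wheel setting (rad): seven clicked places 0.314 apart; 0 = first dot, 1.571 = sixth, 1.885 = seventh and end stop. Growing values carry the wheel's top towards the toaster's -y side (right, seen from the lever). A sprung ball holds each place: about 2 N along the edge moves it; past half way (9 degrees) it snaps on to the next place by itself and stays there.
- lever (a joint): Bread lever on the control end: 0 is up; it grows as it is pushed down (m), at most 0.075, against a light spring (4 N). It must stay up.
- lever_knob (a point): Top of the black lever knob (16 x 42 x 14 mm) in front of the control end, on its centre line, 147 mm above the worktop; the knob reaches 36 mm out from the end face.
- mug: White mug, 82 mm across, 95 mm high, beside the toaster on its +y side. Origin: centre of its underside. Must stay where it stands.
- jar: Glass jam jar with a red lid, 68 mm across, 100 mm high, beside the toaster on its -y side. Origin: centre of its underside. Must stay where it stands.
- shaker: Steel salt shaker, 44 mm across, 80 mm high, beside the control end on the toaster's -y side. Origin: centre of its underside. Must stay where it stands.

How it is judged:
By the outcome, as a careful person would: the job done as asked, in the order asked, and still so for the second after the job is handed in, with the robot touching nothing.
It also fails if it takes over 58 s, if anything falls off the work surface, if the arm or the gripper's body presses on something with over 40 N, if the wrist force passes 120 N, or if a joint passes its speed limit or range.

### The arm

A 6-joint arm with a two-finger parallel gripper is mounted at the origin on the work surface. World frame = base frame: x ahead of the robot, y to its left, z up, the work surface at z = 0. Lengths are in m, angles in rad, forces in N, time in s.
With the tool pointing down it reaches from about 0.35 to 0.8 m from the base axis. Payload 7.3 kg.
Tool frame: the origin (TCP) lies on the centre line of the jaws, within the pads' length; the fingertips stand 11 mm ahead of it and the grasp point (between the pads) lies 8 mm behind it; z points along the fingers, y is the line along which they close (so a half turn about z gives the same grasp; the last joint's range is limited). The gripper opens to 85 mm and grips with 20 to 120 N. Pads are 22 mm wide; open, the fingers measure 114 mm over their backs; the gripper's body (76 mm by 85 mm) begins 54 mm behind the grasp point. The pads swing forward as they close: fully open they stand 13 mm farther back than shut.
Start: joints at [-1.488, 0.342, 1.524, -0, 1.275, -0.146], TCP at [0.119, -0.511, 0.242] pointing down, gripper open.
Joint ranges: [-2.53, 2.53], [-0.77, 2.02], [0.04, 2.7], [-1, 4.14], [0.28, 2.66], [-3.11, 3.11]. Speed limits (rad/s): [2.57, 2.57, 3.14, 3.14, 3.14, 3.14].

### API

Orientations are given as a unit quaternion [x, y, z, w].
In Python, from workcell import reach, move_straight, movej, command_gripper, hold, solve_ik, read_state, get_image, camera_model, PlanningError, finish_job, search_frame, masks_of gives the robot as it stands. Calls block until the motion is done:
- reach(position, orientation): joint-space move of the TCP to a pose.
- move_straight(position, orientation=None, speed=0.15, max_force=None): straight line of the TCP; orientation=None keeps the orientation; speed is the mean speed in m/s. With max_force (N) it stops when the force on the tool has changed by that much, and returns True; else False.
- movej(angles): joint-space move.
- command_gripper(opening, force=None): finger opening in m; force is the grip in N (None keeps the last); returns when the fingers have stopped.
- hold(seconds).
- solve_ik(position, orientation): joint angles nearest the present ones, or None.
- read_state(): the state.
- get_image(name): name is "side" or "top" or "wrist"; returns (picture, depth): 384x512x3 uint8, red, green, blue; 384x512 float32, m along the optical axis (not along the pixel's ray), 0 where there is no reading.
- camera_model(name): a dict with "K" (3x3 intrinsics, pixels), "R" (3x3) and "t" (3): a world point X has camera coordinates R X + t; the wrist camera has in their place "tool_from_camera" (4x4, takes a point from camera to tool coordinates, whose origin is the TCP and whose axes are the flange's). Camera axes: x right, y down, z forward; pixel columns grow to the right and rows downward; lengths in m; the calibration is good to about 2 mm. A picture is of the moment at which its call begins: read the wrist's pose just before it. camera_model takes no time and is no camera call.
A pose or a line that the arm cannot do raises PlanningError and nothing moves.
- finish_job(): hands the job in; it is judged then, once.
Trained networks look in the newest picture that a camera, given by its name, has taken for a name from the list of things; names that differ only in an ending like _2 or _b are one class to them, and where a whole thing is asked for, a point or a joint stands for the part that bears it (a point fixed in the world has none). Each returns a list of dicts, best first, with "confidence" (0 to 1); they miss things now and then, are a little off and sometimes report something else, mostly with a low value. They report only what shows in the picture. A call takes as long as a camera call.
- search_frame(name, camera): "rect" ([left, top, right, bottom] in pixels, round what is visible of it).
- masks_of(name, camera): "mask" (384x512 bool, what is visible of it) and "rect" ([left, top, right, bottom] in pixels, round what is visible of it).
The state is a dict: "time_s": time; "joint_positions": joint angles; "dq": joint speeds; "tau": joint torques, N m; "eef_pos": TCP position; "eef_rot": TCP orientation; "contact_force": force on the tool from outside, world axes, zero at the start; "torque": the same for the moment, N m; "grip_width": finger opening in m; "grip_force": force on a finger pad.
Only numpy, scipy, OpenCV 4.12 (cv2) and the standard library are available. Lean on these libraries where they do the work, as an engineer would, in place of code of your own. Each camera call takes 0.05 s, during which the arm holds its last target. There are 200 camera calls.

## Working session

There is one attempt and no reset: what is moved stays moved. The work goes in short steps, each a Python script; the robot and the scene stay as the last script left them, time stands still between calls to the robot, and variables do not carry over. Pictures are saved under pics/ and viewed, at most 10 in all, crops included, and the job is handed in when it is done.

```bash
mkdir -p pics; cat > h.py <<'E'
import numpy as np, cv2
from workcell import *
def cloud(cam, depth, st=None):
    m=camera_model(cam); K=np.array(m["K"])
    v,u=np.mgrid[:384,:512]
    P=np.stack([(u-K[0,2])/K[0,0]*depth,(v-K[1,2])/K[1,1]*depth,depth],-1)
    if "R" in m: return (P-np.array(m["t"]))@np.array(m["R"])
    from scipy.spatial.transform import Rotation as Rn
    T=np.array(m["tool_from_camera"]); P=P@T[:3,:3].T+T[:3,3]
    return P@Rn.from_quat(st["eef_rot"]).as_matrix().T+np.array(st["eef_pos"])
E
python3 - <<'E'
from h import *
for c in ["top","side"]:
    im,d=get_image(c); cv2.imwrite(f"pics/{c}0.png",im[:,:,::-1])
    X=cloud(c,d)
    for n in ["toaster","wheel_crest","pointer","dot6","lever_knob","mug","jar","shaker"]:
        r=masks_of(n,c)[:1]
        for o in r:
            m=o["mask"]&(d>0); 
            p=X[m]; print(c,n,round(o["confidence"],2),np.round(o["rect"]),m.sum(), np.round(np.median(p,0),3) if len(p) else '', np.round(p.min(0),3) if len(p) else '',np.round(p.max(0),3) if len(p) else '')
            if n=="toaster":
                t=p[abs(p[:,2]-.178)<.006]; 
                if len(t)>20: print(len(t),cv2.minAreaRect(t[:,:2].astype(np.float32)*1000))
s=read_state();print(s["time_s"],s["eef_rot"],s["eef_pos"])
a=np.vstack([cv2.imread("pics/top0.png"),cv2.imread("pics/side0.png")]);a=np.hstack([a[:384],a[384:]]);cv2.imwrite("pics/both0.png",cv2.resize(a,(800,300)))
E
```

```text
top toaster 0.77 [291. 104. 369. 240.] 9218 [ 0.674 -0.087  0.174] [ 0.5   -0.22  -0.007] [0.885 0.003 0.196]
5828 ((679.2255859375, -91.2313232421875), (167.305908203125, 287.9222717285156), 85.89743041992188)
top wheel_crest 0.76 [289. 104. 372. 241.] 9146 [ 0.674 -0.087  0.174] [ 0.5   -0.218 -0.008] [0.882 0.002 0.196]
top dot6 0.69 [287. 104. 371. 239.] 9128 [ 0.674 -0.087  0.174] [ 0.5   -0.217 -0.006] [0.887 0.002 0.196]
top lever_knob 0.67 [317. 226. 334. 242.] 109 [ 0.509 -0.08   0.145] [ 0.5   -0.097  0.132] [ 0.531 -0.059  0.151]
top mug 0.74 [227. 143. 271. 183.] 1023 [0.71  0.102 0.024] [ 0.662  0.058 -0.007] [0.745 0.159 0.101]
top jar 0.73 [368. 153. 400. 184.] 736 [ 0.689 -0.24   0.096] [ 0.661 -0.278 -0.006] [ 0.745 -0.214  0.105]
top shaker 0.68 [375. 230. 399. 248.] 278 [ 0.511 -0.239  0.072] [ 0.492 -0.266  0.002] [ 0.533 -0.226  0.085]
side wheel_crest 0.68 [205. 114. 315. 216.] 7408 [ 0.647 -0.027  0.153] [ 0.501 -0.4   -0.006] [0.908 0.06  0.194]
side pointer 0.61 [280. 153. 292. 158.] 53 [ 0.577 -0.074  0.19 ] [ 0.57  -0.096  0.181] [ 0.587 -0.061  0.194]
side dot6 0.84 [203. 117. 314. 219.] 7399 [ 0.647 -0.027  0.153] [ 0.501 -1.243 -0.676] [1.65  0.007 0.194]
side lever_knob 0.67 [295. 169. 307. 181.] 85 [ 0.511 -0.075  0.144] [ 0.501 -0.097  0.112] [ 0.538 -0.056  0.15 ]
side mug 0.74 [197. 185. 226. 228.] 1076 [0.701 0.109 0.063] [ 0.664  0.042 -0.004] [0.826 0.165 0.098]
side shaker 0.49 [320. 160. 335. 187.] 263 [ 0.509 -0.232  0.047] [ 0.495 -0.252 -0.001] [ 0.533 -0.222  0.082]
0.9 [9.93463785e-01 1.14147726e-01 1.23045543e-06 6.79885922e-05] [ 0.11908871 -0.51133963  0.2423423 ]
```

View pics/both0.png

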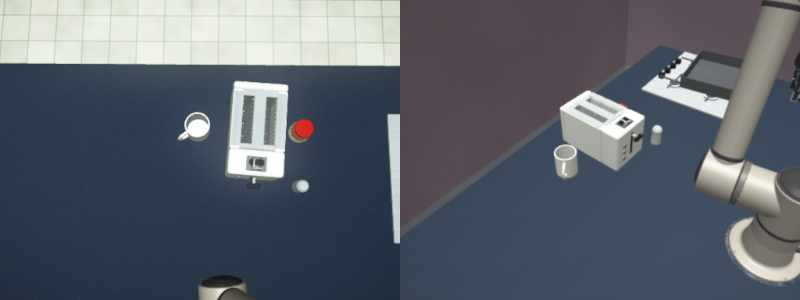

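The top view has the toaster centred at about (0.679, -0.091) with yaw about -4°. The wheel block is at pixel (257,160) of the combined picture and the knob is at (254,184), both consistent with the model. Next, a wrist look.

```bash
cat >> h.py <<'E'
from scipy.spatial.transform import Rotation as Rn
YAW=np.radians(-4.1); C=np.array([.6792,-.0912,0])
AX=np.array([np.cos(YAW),np.sin(YAW),0]); AY=np.array([-AX[1],AX[0],0]); AZ=np.array([0,0,1.])
def ori(tilt): # tool x along toaster x; body leans toward -y by tilt
    z=-AZ*np.cos(tilt)+AY*np.sin(tilt); return Rn.from_matrix(np.stack([AX,np.cross(z,AX),z],1))
W=C-.105*AX+.167*AZ
def snap(name,crop=None):
    st=read_state(); im,d=get_image("wrist"); X=cloud("wrist",d,st)
    if crop: im=cv2.resize(im[crop[1]:crop[3],crop[0]:crop[2]],None,fx=4,fy=4,interpolation=cv2.INTER_CUBIC)
    cv2.imwrite(f"pics/{name}.png",im[:,:,::-1]); return st,im,d,X
E
python3 - <<'E'
from h import *
print(np.round(camera_model("wrist")["tool_from_camera"],3),np.round(camera_model("wrist")["K"],0))
command_gripper(0.0)
q=ori(0).as_quat(); T=np.array(camera_model("wrist")["tool_from_camera"])[:3,3]
# camera over the wheel, tcp ~0.13 above crest
p=W+AZ*.157; off=ori(0).apply(T); p[:2]-=off[:2]; print(p, W)
reach(p,q)
st,im,d,X=snap("w1"); print(st["time_s"],st["eef_pos"],st["joint_positions"],st["grip_width"])
for n in ["toaster","wheel_crest","pointer","dot6"]:
    for o in masks_of(n,"wrist")[:2]:
        m=o["mask"]&(d>0); v=X[m]; print(n,o["confidence"],np.round(o["rect"]),m.sum(),np.round(np.median(v,0),4) if m.any() else '')
# local frame: points above the flat top
L=(X-W)@np.stack([AX,AY,AZ],1); L[d==0]=-9; np.save("L1.npy",L)
k=(abs(L[...,0])<.04)&(abs(L[...,1])<.05)&(L[...,2]>.018)&(L[...,2]<.04)
v=L[k]; print(k.sum(),np.percentile(v,[1,50,99],axis=0).round(4))
t=L[(abs(L[...,0])<.03)&(abs(L[...,1])<.06)&(abs(L[...,2]-.011)<.004)];print("top z",np.median(t[:,2]))
E
```

```text
[[ 0.001 -0.957 -0.289  0.073]
 [ 1.     0.001  0.001 -0.   ]
 [-0.001 -0.289  0.957 -0.132]
 [ 0.     0.     0.     1.   ]] [[338.   0. 255.]
 [  0. 338. 192.]
 [  0.   0.   1.]]
[ 0.50132921 -0.07848364  0.324     ] [ 0.57446872 -0.08369277  0.167     ]
3.7583 [ 0.50121394 -0.07921464  0.32384747] [-3.07737181e-01  2.57881803e-01  1.41787429e+00 -2.46300938e-04
  1.46608459e+00  1.33558039e+00] 0.00026164885079870255
toaster 0.98 [142.   1. 363. 174.] 29553 [ 0.5906 -0.0832  0.1784]
wheel_crest 0.69 [140.   0. 361. 169.] 29709 [ 0.5904 -0.083   0.1783]
pointer 0.66 [225.  74. 282. 105.] 1349 [ 0.5768 -0.0827  0.1902]
dot6 0.84 [143.   0. 364. 171.] 29715 [ 0.5904 -0.0832  0.1783]
1914 [[-0.0202 -0.0187  0.0182]
 [-0.0002  0.0008  0.022 ]
 [ 0.0169  0.0199  0.0284]]
top z 0.012140798014038806
```

View pics/w1.png

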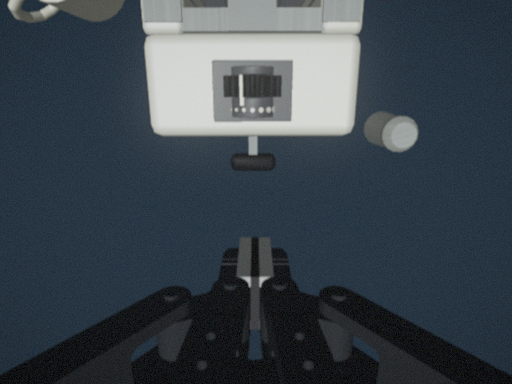

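```bash
python3 - <<'E'
from h import *
im=cv2.imread("pics/w1.png"); a=cv2.resize(im[55:125,205:300],None,fx=8,fy=8,interpolation=cv2.INTER_CUBIC); cv2.imwrite("pics/w1z.png",a)
L=np.load("L1.npy")
# wheel chord at L x~0 : y range above +4mm over flat top, per row
for r in (80,85,90): 
    row=L[r]; k=(row[:,2]>.016)&(abs(row[:,1])<.04); print(r,np.median(row[k,0]).round(4),np.where(k)[0][[0,-1]],row[k,1][[0,-1]].round(4),row[k,2].max().round(4))
# white body edges along y on flat top, and control end
k=(abs(L[...,2]-.012)<.003)
y=L[...,1][k&(abs(L[...,0])<.015)]; print("y edges",y.min(),y.max()); 
x=L[...,0][k&(abs(L[...,1])<.06)]; print("x min",np.percentile(x,.5))
# yaw: front edge and side edge
sl=[(x0,L[...,1][k&(abs(L[...,0]-x0)<.003)]) for x0 in (-.03,-.01,.01,.025)]
for x0,v in sl: print(x0,v.min().round(4),v.max().round(4),((v.min()+v.max())/2).round(4))
# fingertips in tool coords
d=None
st=read_state(); _,d=get_image("wrist"); X=cloud("wrist",d,st)
F=Rn.from_quat(st["eef_rot"]).inv().apply((X-st["eef_pos"]).reshape(-1,3))
F=F[(d.ravel()>0)&(abs(F[:,0])<.03)&(abs(F[:,1])<.05)&(F[:,2]<.02)]
for z in np.arange(-.03,.014,.004):
    f=F[(F[:,2]>=z)&(F[:,2]<z+.004)]
    if len(f): print(z.round(3),len(f),f[:,:2].min(0).round(4),f[:,:2].max(0).round(4))
print("zmax",F[:,2].max())
E
```

```text
80 0.007 [223 280] [ 0.0231 -0.0205] 0.0285
85 0.0034 [224 280] [ 0.0224 -0.0206] 0.0286
90 -0.0002 [224 280] [ 0.0224 -0.0207] 0.0288
y edges -0.08107024224780607 0.08306433529965215
x min -0.03390038393831878
-0.03 -0.0805 0.0822 0.0008
-0.01 -0.0808 0.0828 0.001
0.01 -0.0805 0.0826 0.001
0.025 -0.081 0.0827 0.0008
-0.03 723 [-0.0116 -0.0153] [0.012  0.0157]
-0.026 209 [-0.0124 -0.0132] [0.0116 0.0136]
-0.022 326 [ 0.0057 -0.0134] [0.0113 0.0138]
-0.018 352 [ 0.0055 -0.0134] [0.0112 0.0138]
-0.014 317 [ 0.0055 -0.0135] [0.0113 0.0138]
-0.01 302 [ 0.0055 -0.0135] [0.0113 0.0139]
-0.006 271 [ 0.0059 -0.0134] [0.0112 0.0137]
-0.002 245 [ 0.0058 -0.0133] [0.0112 0.0137]
0.002 159 [ 0.0058 -0.0118] [0.0113 0.0127]
0.006 4 [ 0.0101 -0.0049] [0.0102 0.0058]
zmax 0.006177123620553984
```

View pics/w1z.png

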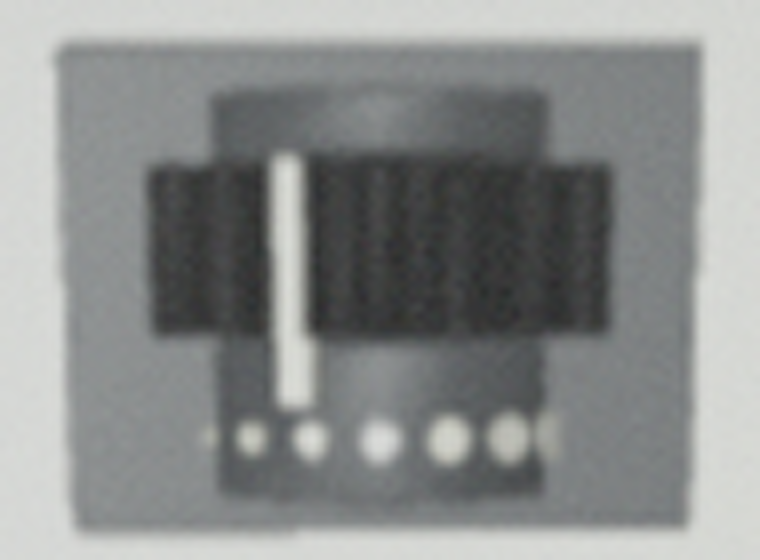

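The pointer is level with the third dot: its tip is at crop x≈295, dot 3 is at 312 and dot 4 at 378. That means three clicks towards -y (right). I'll do one light friction drag first, logging forces.

```bash
cat >> h.py <<'E'
W=W+.0009*AY
Q=ori(0).as_quat()
def at(y,z): return W+y*AY+AZ*(z+.011)   # TCP so that tip is at height z over axle
def f(): s=read_state(); F=np.array(s["contact_force"]); return np.round([F@AX,F@AY,F[2]],2), round(float((np.array(s["eef_pos"])-W)[2]-.011),5), round(s["time_s"],2)
def flick(z0,y0=.004,y1=-.004,press=3.0,extra=0):
    move_straight(at(y0,z0+.004),Q,speed=.04); hold(.2); b=f(); print("free",b)
    hit=move_straight(at(y0,z0-.004),Q,speed=.008,max_force=press); hold(.15); a=f(); print("touch",hit,a)
    if not hit: move_straight(at(y0,z0+.02),Q,speed=.05); return
    z=a[1]-extra
    n=4
    for i in range(1,n+1):
        g=move_straight(at(y0+(y1-y0)*i/n,z),Q,speed=.02,max_force=8); print(g,f())
        if g: break
    move_straight(at(y1,z+.02),Q,speed=.05); print(f())
E
python3 - <<'E'
from h import *
reach(at(.004,.045),Q)
flick(.0285)
hold(.2)
T=np.array(camera_model("wrist")["tool_from_camera"])[:3,3]
p=W+AZ*.157; p[:2]-=Rn.from_quat(Q).apply(T)[:2]; reach(p,Q); snap("w2",(205,55,300,125)); print(f())
E
```

```text
free (array([ 0.83, -0.23,  0.72]), 0.03272, 5.29)
touch True (array([-0.37, -0.04,  4.96]), 0.02685, 6.16)
False (array([-0.17,  0.25,  3.35]), 0.02693, 6.42)
False (array([0.42, 0.86, 3.3 ]), 0.02688, 6.67)
False (array([ 0.97, -0.58,  1.67]), 0.02674, 6.92)
False (array([ 1.05, -0.81,  1.85]), 0.02681, 7.17)
(array([-0.23,  0.62, -0.57]), 0.04705, 7.72)
(array([-0.55,  0.1 , -0.42]), 0.14522, 8.53)
```

View pics/w2.png

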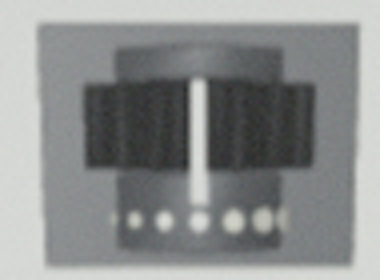

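The first flick worked: the pointer (x≈200) now stands on the fourth dot. One more flick, then I'll check again.

```bash
cat >> h.py <<'E'
def look(n):
    T=np.array(camera_model("wrist")["tool_from_camera"])[:3,3]
    p=W+AZ*.157; p[:2]-=Rn.from_quat(Q).apply(T)[:2]; reach(p,Q); r=snap(n,(205,55,300,125)); print(f()); return r
E
python3 - <<'E'
from h import *
reach(at(.004,.045),Q); flick(.0275); hold(.2); look("w3")
E
```

```text
free (array([ 0.04, -0.36,  0.63]), 0.03175, 9.78)
touch True (array([ 0.23, -0.22,  4.94]), 0.02684, 10.58)
False (array([-0.72,  0.83,  1.91]), 0.02691, 10.84)
False (array([-0.55, -0.25,  2.89]), 0.02687, 11.09)
False (array([ 1.09, -0.84,  1.41]), 0.02673, 11.34)
False (array([ 1.73, -0.76,  1.95]), 0.02681, 11.59)
(array([ 0.85, -0.09,  0.82]), 0.04699, 12.14)
(array([-0.44, -0.21, -0.8 ]), 0.14522, 12.95)
```

View pics/w3.png

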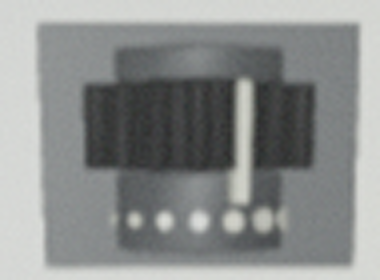

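The pointer (x≈242) is now at the fifth dot. One more flick.

```bash
python3 - <<'E'
from h import *
reach(at(.004,.045),Q); flick(.0275); hold(.2); look("w4")
E
```

```text
free (array([ 0.63, -0.13,  0.59]), 0.03177, 14.21)
touch True (array([-0.7 ,  0.82,  5.53]), 0.02681, 15.01)
False (array([-0.15, -0.23,  3.24]), 0.02693, 15.27)
False (array([0.25, 0.29, 2.62]), 0.02685, 15.52)
False (array([ 1.44, -0.63,  2.68]), 0.02671, 15.77)
False (array([ 0.71, -1.18,  2.96]), 0.02682, 16.02)
(array([-0.58, -0.01, -0.11]), 0.04694, 16.57)
(array([ 0.09,  0.43, -0.31]), 0.14522, 17.38)
```

View pics/w4.png

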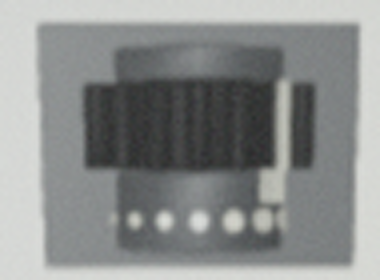

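The pointer tongue (x≈270) is at the sixth dot (263). The toaster plate sits exactly where it was in the earlier crops, and the arm is clear.

```bash
python3 -c "
from workcell import *
print(finish_job())"
```

```text
the job is handed in; nothing more can be done
None
```

I flicked the browning wheel three clicks from the third dot to the sixth with light touches of about 5 N; the last wrist picture shows the pointer there and the toaster unmoved, and the job was handed in at about 17 s (I did not re-check the lever, mug, jar or shaker afterwards).

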